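Re-sort the caliper parts into their own trays

ROBOT

A 6-joint arm with a two-finger parallel gripper is mounted at the origin on the work surface. World frame = base frame: x ahead of the robot, y to its left, z up, the work surface at z = 0. Lengths are in mm, angles in rad, forces in N, time in s.
With the tool pointing down it reaches from about 300 to 775 mm from the base axis. Payload 14.6 kg.
Tool frame: the origin (TCP) lies midway between the tips of the shut fingers; the grasp point (between the pads) lies manip.tcp_to_grasp behind it (manip.tcp_to_grasp is the distance from the TCP to the grasp point, in mm); x points along the fingers, z is the direction in which the jaws open and shut, and the axes are right-handed (so a half turn about x gives the same grasp; the last joint's range is limited). The gripper opens to 94 mm and grips with 3 to 60 N. Pads are 16 mm wide; open, the fingers measure 119 mm over their backs; the gripper's body (75 mm by 177 mm) begins 78 mm behind the grasp point.
Start: joints at [1.072, 0.3, 1.521, -0, 1.321, -0.067], TCP at [230.175, 499.509, 205.446] pointing down, gripper open.
Joint ranges: [-3.03, 3.03], [-0.79, 2.21], [0.23, 2.52], [-1.04, 4.18], [0, 3.07], [-2.55, 2.55]. Speed limits (rad/s): [2.22, 2.22, 2.57, 3.14, 3.14, 3.14].

INTERFACE

Orientations are given as [roll, pitch, yaw] about the fixed x, y, z axes, in that order (R = Rz(yaw) Ry(pitch) Rx(roll)).
In Python, from cell import manip gives the robot as it stands.
- The arm moves only by the shell command python3 -m jog 'ROWS' [FORCE]. ROWS is JSON, a list of rows, each an object of numbers: "grip": the opening, from 0 (shut) to 1 (fully open); "tx", "ty", "tz": the shift along the tool's x, y, z in units of 40 mm (1.0 is 40 mm); "turn": the turn about the tool's x in units of 6 degrees (1.0 is 6 degrees). In form: [{"grip": .., "tx": .., "ty": .., "tz": .., "turn": ..}, ...]. A call has 1 to 12 rows; each row is the pose to reach, as a shift and turn from the pose commanded when the call began, along the tool's axes at that moment; what a row does not reach only later rows make up. A row lasts 1/12 s, in which the tool goes at most 41.7 mm and 7.16 degrees, less where a joint would pass 70% of its speed; a pose out of reach is approached as far as the arm can. A call with a gripper value outside its range is refused whole. The fingers move at their own pace and stop on an object; FORCE is the grip in N (left out, the last holds). Time passes only in rows, so rows that repeat a pose let the fingers close. It gives the time, the measured TCP pose, the force and the opening at its end, in the units of the state.
- manip.read_state(): the state, without advancing time (a new reading comes with each control period).
- manip.camera(name): name is "scene" or "top" or "wrist"; returns a dict with "image" (420x560x3 uint8, red, green, blue), "fx", "fy", "cx", "cy" (pixels), "eye" and "attitude" of the camera in the world. Camera axes: x right, y up, looking along -z (the intrinsics and any distortion apply to the point x, -y, -z); pixel columns grow to the right and rows downward; lengths in mm; the calibration is good to about 2 mm. The wrist camera is an equidistant fisheye: a pixel r from the principal point sees the ray r / f radians off the axis. A picture is of the moment at which its call begins. There is no depth.
- manip.sign_off(): hands the job in, once; it reports no verdict.
The state is a dict: "clock": time; "joints": joint angles; "qd": joint speeds; "effort": joint torques, N m; "eef_pos": TCP position; "eef_rot": TCP orientation; "wrist_force": force on the tool from outside, world axes, zero at the start; "moment": the same for the moment, N m; "finger_gap": finger opening in mm.
Only numpy, scipy, OpenCV 4.12 (cv2) and the standard library are available. Lean on these libraries where they do the work, as an engineer would, in place of code of your own. Each camera call takes 0.05 s, during which the arm holds its last target. There are 200 camera calls.

TASK

First put the canister that stands on the cork mat back on the empty black disc on the low blue shelf, without shoving the other canister that stands there. The three caliper parts stand in each other's trays: now set one of them down on the freed cork mat and change them round until the steel bolt stands (on its head) in the oblong tray, the bronze sleeve in the round dish and the black piston cup in the square tray. Everything ends upright and about in the middle of its place.

Things in the scene. Friction and masses are not known exactly. Their poses are not given: they have to be found in the camera images.
- canister: loose clear plastic canister with some steel hardware inside and a white round lid; stands upright on the cork mat at the start. Body 52 mm diameter, lid 56 mm diameter and 17 mm tall at the top, 75 mm tall over all. Origin at the centre of its underside, z up. About 0.16 kg.
- bolt: loose steel caliper bolt standing on its hex head, shank up; stands in the square tray at the start. Flange 30 mm diameter 3 mm thick at the bottom, hex head 22 mm across flats up to 10 mm, shank 14 mm diameter from there to 70 mm. Origin at the centre of its underside (head face), z up along the shank. About 0.13 kg.
- sleeve: loose bronze guide sleeve, a plain tube standing upright; stands in the oblong tray at the start. Outer diameter 34 mm, bore 21 mm, 48 mm tall. Origin at the centre of its underside, z along its axis. About 0.2 kg.
- piston_cup: loose black nylon piston cup, open at the top, standing upright; stands in the round dish at the start. Outer diameter 48 mm, 42 mm tall, wall 5 mm. Origin at the centre of its underside, z up. About 0.07 kg.
- oblong_tray: fixed aluminium tray 124 mm (its x) by 70 mm (its y); floor 3 mm thick, rim 9 mm above the table, 3 mm wall. Origin at the centre of its underside on the table. Its place is for the bolt.
- round_dish: fixed round aluminium dish, 84 mm outer diameter; floor 3 mm thick, rim 9 mm above the table, 3 mm wall. Origin at the centre of its underside on the table. Its place is for the sleeve.
- square_tray: fixed square aluminium tray, 84 mm by 84 mm; floor 3 mm thick, rim 9 mm above the table, 3 mm wall. Origin at the centre of its underside on the table. Its place is for the piston cup.
- mat: fixed flat cork mat 100 mm square, 4 mm thick, no rim, on the table; the parking spot, occupied by the canister at the start. Origin at the centre of its underside.
- seat: fixed flat black rubber disc, 80 mm diameter, 3 mm thick, on the low blue shelf (shelf top 50 mm above the table, 110 mm deep); the canister's place. Another canister and a fixed grey metal box (60 mm wide, 70 mm tall with its handle) stand on the two other places of the shelf, which are 110 mm apart centre to centre, so the disc is at one end of the shelf or between them. Origin at the centre of its underside, 50 mm above the table.
- shelf_canister: bystander: loose closed canister of the same shape as the other (lid 56 mm diameter, 75 mm tall), filled with brass hardware, standing on the blue shelf; leave it where it is. Origin at the centre of its underside.
Mind the look-alikes: they are no part of the job. Leave any green or pink look-alike of the bolt alone.

How it is judged:
By the outcome, as a careful person would: the job done as asked, in the order asked, and still so for the second after the job is handed in, with the robot touching nothing.
It also fails if it takes over 128 s, if anything falls off the work surface, if the arm or the gripper's body presses on something with over 40 N, if the wrist force passes 120 N, or if a joint passes its speed limit or range.

## Working session

There is one attempt and no reset: what is moved stays moved. The work goes in short steps, Python scripts to look and compute and a shell command to move; the robot and the scene stay as the last step left them, time stands still between calls to the robot, and variables do not carry over. Pictures are saved under pics/ and viewed, about 12 in all and at most 16, crops included, and the job is handed in when it is done.

```bash
mkdir -p pics; ls; python3 - <<'E'
from cell import manip
import cv2
print(manip.read_state(), manip.tcp_to_grasp)
for n in ("scene","top"):
    c=manip.camera(n); cv2.imwrite(f"pics/{n}0.png",c["image"][:,:,::-1])
    print(n,{k:v for k,v in c.items() if k!="image"})
E
```

```text
pics
{'clock': 0.0, 'joints': array([ 1.07236043e+00,  3.00464819e-01,  1.52160245e+00,  2.63335768e-05,
        1.32065482e+00, -6.65966640e-02]), 'qd': array([ 3.96915631e-04,  1.68274309e-03,  8.81130909e-04, -1.10695445e-05,
        6.59857554e-04, -1.82484251e-04]), 'effort': array([-2.24111813e-03, -5.31809878e+01, -3.52736092e+01,  7.07219378e-02,
        2.44796398e-02, -6.85586610e-05]), 'eef_pos': array([230.06847379, 499.28271287, 204.88072456]), 'eef_rot': array([ 3.05241631,  1.5696666 , -2.09181844]), 'wrist_force': array([-0.17613256, -0.03616044, -0.82984524]), 'moment': array([ 0.00261529, -0.04828001, -0.04079014]), 'finger_gap': 94.1273018815343} 18.8
scene {'fx': 382.4018334336933, 'fy': 382.4018334336933, 'cx': 283.2067584120552, 'cy': 208.08659865525655, 'eye': array([874.28353602, 575.08744006, 524.94805915]), 'attitude': array([ 0.95729933, -0.01005966,  2.62671194])}
top {'fx': 493.00956027945784, 'fy': 493.00956027945784, 'cx': 288.6474666866021, 'cy': 212.3660911330849, 'eye': array([ 366.47212617,   10.41718431, 1187.87036428]), 'attitude': array([ 0.16710371,  0.01015289, -1.57597414])}
```

View pics/scene0.png

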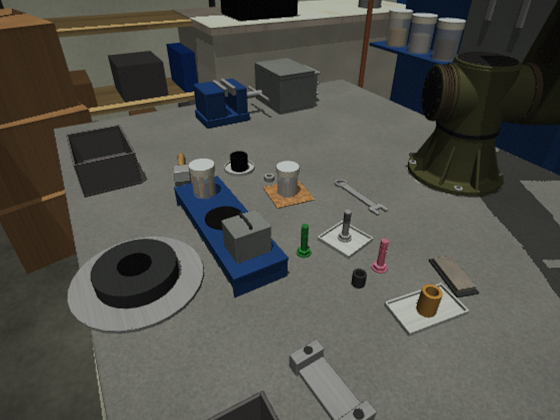

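View pics/top0.png

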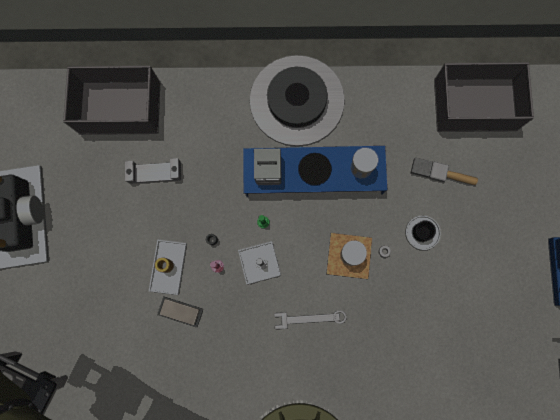

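Top view: the canister is on the mat (354,253) and the empty disc (315,169) is mid-shelf, between the grey box (267,165) and the shelf canister (365,160). The sleeve in the oblong tray is at (165,265), the bolt in the square tray (261,262) and the piston cup in the dish (424,231).

Look-alikes:
- **Bolt:** green bolt (263,221) and pink bolt (217,266).
- **Cup or sleeve:** small black ring (212,240).
- **Canister:** shelf canister (365,160).
- **Sleeve or ring:** grey nut (385,252).

```bash
cat > h.py <<'E'
import numpy as np, cv2
from scipy.spatial.transform import Rotation as R
from cell import manip
def ray(c,u,v):
    x,y=(u-c["cx"])/c["fx"],(v-c["cy"])/c["fy"]
    if c.get("fish"):
        r=np.hypot(x,y); s=np.sin(r)/r if r>1e-9 else 1; d=np.array([x*s,-y*s,-np.cos(r)])
    else: d=np.array([x,-y,-1.])
    return R.from_euler("xyz",c["attitude"]).apply(d)
def onz(c,u,v,z):
    d=ray(c,u,v); e=np.asarray(c["eye"]); return e+d*(z-e[2])/d[2]
def proj(c,p):
    q=R.from_euler("xyz",c["attitude"]).inv().apply(np.asarray(p,float)-c["eye"]); a,b,w=q[0],-q[1],-q[2]
    if c.get("fish"):
        h=np.hypot(a,b); t=np.arctan2(h,w); a,b,w=a/h*t,b/h*t,1
    return np.array([c["cx"]+c["fx"]*a/w, c["cy"]+c["fy"]*b/w])
def cam(n,name=None):
    c=manip.camera(n); c["fish"]=n=="wrist"
    if name: cv2.imwrite(f"pics/{name}.png",c["image"][:,:,::-1])
    return c
def tool():
    s=manip.read_state(); M=R.from_euler("xyz",s["eef_rot"]).as_matrix(); return s,M
def go(target,yaw=None):
    """rows values (units) to bring TCP to target"""
    s,M=tool(); d=M.T@(np.asarray(target,float)-s["eef_pos"])/40
    print("tcp",s["eef_pos"].round(1),"t",s["clock"],"jaw ang deg",np.degrees(np.arctan2(M[1,2],M[0,2])).round(1),"x tool",M[:,0].round(3),"-> tx,ty,tz",d.round(3), "q6",s["joints"][5].round(2))
E
python3 - <<'E'
from h import *
c=cam("top"); im=c["image"]
P=dict(mat=(349.5,255.5,4),canlid=(354,252,79),seat=(315,169,53),shcan=(365,160,125),box=(267,165,110),oblong=(167.5,267,9),sleeve=(165,265,51),square=(260,263.5,9),bolt=(261,262,73),dish=(423,232.5,9),cup=(424,231,45),green=(263.5,222,0),pink=(217,266,0),ring=(212,240,20))
for k,(u,v,z) in P.items(): print(k,onz(c,u,v,z).round(0))
s=cam("scene")
for k,(u,v,z) in dict(canlid=(287.5,168,79),shcan=(202,165,125),sleeve=(430,290,51),bolt=(347,212,73),cup=(238.5,154,45)).items(): print("scene",k,onz(s,u,v,z).round(0))
crop=cv2.resize(im[130:310,130:460],None,fx=2.4,fy=2.4,interpolation=cv2.INTER_CUBIC)
cv2.imwrite("pics/topcrop.png",crop[:,:,::-1])
w=cam("wrist","w0"); print({k:v for k,v in w.items() if k!="image"})
go((400,-100,200))
E
```

```text
mat [ 460. -124.    4.]
canlid [ 462. -126.   79.]
seat [662. -42.  53.]
shcan [ 663. -150.  125.]
box [657.  69. 110.]
oblong [435. 311.   9.]
sleeve [437. 306.  51.]
square [442.  90.   9.]
bolt [441.  84.  73.]
dish [ 514. -301.    9.]
cup [ 513. -294.   45.]
green [544.  83.   0.]
pink [437. 194.   0.]
ring [498. 204.  20.]
scene canlid [ 468. -113.   79.]
scene shcan [ 665. -142.  125.]
scene sleeve [441. 314.  51.]
scene bolt [447.  93.  73.]
scene cup [ 515. -297.   45.]
{'fx': 325.19226210127806, 'fy': 325.19226210127806, 'cx': 282.3417047609074, 'cy': 212.51189569160843, 'eye': array([167.2929195 , 529.82410292, 385.37162095]), 'attitude': array([-2.40849372e-01,  2.54022339e-04,  1.13946387e+00]), 'fish': True}
tcp [230.1 499.4 205.2] t 0.25 jaw ang deg 65.3 x tool [-0. -0. -1.] -> tx,ty,tz [  0.135 -10.128 -11.833] q6 -0.07
```

View pics/topcrop.png

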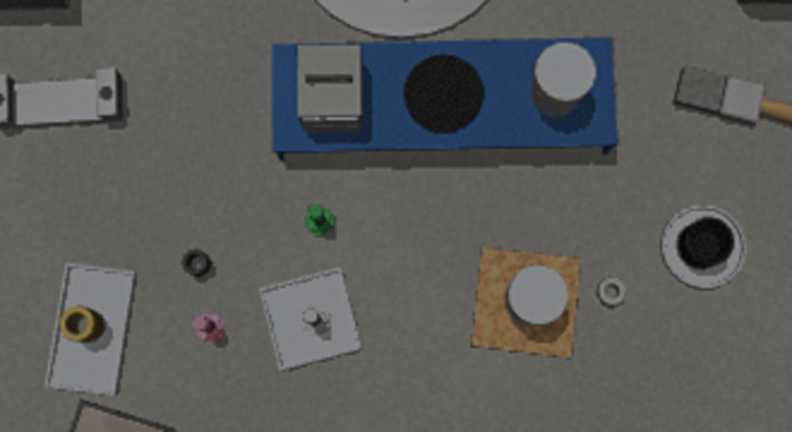

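Crop: the canister lid is at (354.2,253.3), the disc at (315,168.8), the grey steel bolt at (261,262) in the square tray, and green and pink are separate. The choices are confirmed, so I'm moving above the canister with the jaws turned to world x.

```bash
python3 -m jog '[{"grip":1,"tx":0.1,"ty":-11.76,"tz":-11.69,"turn":10.88},{"grip":1,"tx":0.1,"ty":-11.76,"tz":-11.69,"turn":10.88},{"grip":1,"tx":0.1,"ty":-11.76,"tz":-11.69,"turn":10.88},{"grip":1,"tx":0.1,"ty":-11.76,"tz":-11.69,"turn":10.88},{"grip":1,"tx":0.1,"ty":-11.76,"tz":-11.69,"turn":10.88},{"grip":1,"tx":0.1,"ty":-11.76,"tz":-11.69,"turn":10.88},{"grip":1,"tx":0.1,"ty":-11.76,"tz":-11.69,"turn":10.88},{"grip":1,"tx":0.1,"ty":-11.76,"tz":-11.69,"turn":10.88},{"grip":1,"tx":0.1,"ty":-11.76,"tz":-11.69,"turn":10.88},{"grip":1,"tx":0.1,"ty":-11.76,"tz":-11.69,"turn":10.88},{"grip":1,"tx":0.1,"ty":-11.76,"tz":-11.69,"turn":10.88},{"grip":1,"tx":0.1,"ty":-11.76,"tz":-11.69,"turn":10.88}]'
python3 -c "
from h import *
go((462,-122,200))"
```

```text
clock: 1.25
eef_pos: [404.9, 28.8, 202.7]
eef_rot: [-0.01, 1.57, -0.01]
wrist_force: [0.6, 1.4, 0.3]
finger_gap: 94.0
tcp [404.9  28.8 202.7] t 1.25 jaw ang deg -0.0 x tool [ 0.001 -0.    -1.   ] -> tx,ty,tz [ 0.068 -3.77   1.43 ] q6 -0.02
```

```bash
python3 -m jog '[{"grip":1,"tx":0.07,"ty":-3.77,"tz":1.43},{"grip":1,"tx":0.07,"ty":-3.77,"tz":1.43},{"grip":1,"tx":0.07,"ty":-3.77,"tz":1.43},{"grip":1,"tx":0.07,"ty":-3.77,"tz":1.43},{"grip":1,"tx":0.07,"ty":-3.77,"tz":1.43},{"grip":1,"tx":0.07,"ty":-3.77,"tz":1.43},{"grip":1,"tx":0.07,"ty":-3.77,"tz":1.43},{"grip":1,"tx":0.07,"ty":-3.77,"tz":1.43}]'
python3 - <<'E'
from h import *
c=cam("wrist","w1"); im=c["image"]; print(c["eye"].round(1),c["attitude"])
hsv=cv2.cvtColor(im,cv2.COLOR_RGB2HSV)
for n,p in dict(lid=(462,-122,79),seat=(662,-42,53),shcan=(663,-147,125)).items(): print(n,proj(c,p).round(0))
go((462,-122,200))
E
```

```text
[404.6  99.3 382.9] [-2.40667769e-01 -6.44416869e-04 -9.95159838e-05]
lid [333. 338.]
seat [485. 259.]
shcan [495. 358.]
tcp [406.7  23.4 202.5] t 1.3 jaw ang deg -0.3 x tool [ 0.001 -0.002 -1.   ] -> tx,ty,tz [ 0.071 -3.629  1.398] q6 -0.03$[0]: bad value
```

View pics/w1.png

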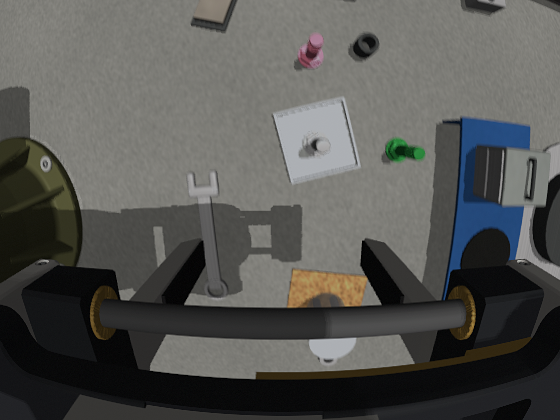

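The row was refused, apparently because every key has to be present. The wrist view shows the steel bolt at (320,145) in the square tray, with the canister under the bar at (330,345). The camera sits on the +y side, so it sees best with the tool offset.

```bash
python3 -m jog '[{"grip":1,"tx":0.07,"ty":-3.7,"tz":1.4,"turn":0},{"grip":1,"tx":0.07,"ty":-3.7,"tz":1.4,"turn":0},{"grip":1,"tx":0.07,"ty":-3.7,"tz":1.4,"turn":0},{"grip":1,"tx":0.07,"ty":-3.7,"tz":1.4,"turn":0},{"grip":1,"tx":0.07,"ty":-3.7,"tz":1.4,"turn":0},{"grip":1,"tx":0.07,"ty":-3.7,"tz":1.4,"turn":0},{"grip":1,"tx":0.07,"ty":-3.7,"tz":1.4,"turn":0},{"grip":1,"tx":0.07,"ty":-3.7,"tz":1.4,"turn":0}]'
python3 - <<'E'
from h import *
c=cam("wrist","w2"); im=c["image"]; print(c["eye"].round(1),c["attitude"])
for n,p in dict(lid=(462,-122,79),seat=(662,-42,53),shcan=(663,-147,125)).items(): print(n,proj(c,p).round(0))
go((462,-122,200))
E
```

```text
clock: 1.97
eef_pos: [460.5, -116.1, 199.7]
eef_rot: [0.621, 1.571, 0.622]
wrist_force: [0.3, 0.5, -0.1]
finger_gap: 93.8
[460.2 -45.6 380. ] [-2.40596805e-01  4.94129177e-05  1.21196245e-03]
lid [284. 215.]
seat [464. 139.]
shcan [490. 251.]
tcp [ 460.5 -116.   199.8] t 2.0167 jaw ang deg 0.1 x tool [ 0.  0. -1.] -> tx,ty,tz [-0.004 -0.151  0.037] q6 -0.33
```

View pics/w2.png

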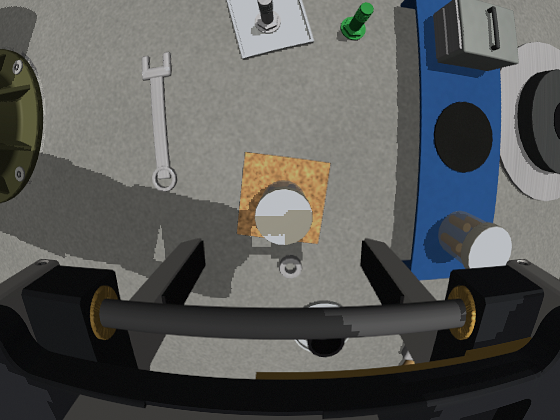

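The lid is at (284,217), the disc at (463,137) and the shelf-canister lid at (490,247), all matching the predictions within about 2 px. I'll convert them and plan the grasp.

```bash
python3 - <<'E'
from h import *
c=cam("wrist")
im=c["image"].astype(int)
m=((im.max(2)<45)).astype(np.uint8)
n,l,s,cc=cv2.connectedComponentsWithStats(m); k=l[137,463]; print("disc",s[k],cc[k].round(1),onz(c,*cc[k],53).round(1))
k=cv2.fitEllipse(max(cv2.findContours((l==k).astype(np.uint8),0,1)[0],key=len)); print(k)
for nm,u,v,z in (("lid",284,217,79),("lidL",255,217,79),("lidR",313,217,79),("lidT",284,188,79),("lidB",284,246,79),("shcan",490,247,125),("m1",246,153,4),("m2",329,163,4),("m4",318,243,4)): print(nm,onz(c,u,v,z).round(1))
go((462,-122,52))
E
```

```text
disc [ 434  102   58   71 3220] [462.5 136.6] [660.  -38.9  53. ]
((462.4748840332031, 136.60220336914062), (57.40598678588867, 69.41419219970703), 175.51963806152344)
lid [ 461.9 -123.9   79. ]
lidL [ 434.1 -123.9   79. ]
lidR [ 489.8 -123.8   79. ]
lidT [461.9 -95.8  79. ]
lidB [ 462.  -153.3   79. ]
shcan [ 662.4 -142.4  125. ]
m1 [418.2 -67.1   4. ]
m2 [514.6 -78.4   4. ]
m4 [ 504.2 -176.3    4. ]
tcp [ 460.6 -116.   199.9] t 2.0667 jaw ang deg 0.1 x tool [ 0. -0. -1.] -> tx,ty,tz [ 3.697 -0.149  0.034] q6 -0.33
```

```bash
python3 -m jog '[{"grip":1,"tx":0,"ty":-0.2,"tz":0.035,"turn":0},{"grip":1,"tx":0.9,"ty":-0.2,"tz":0.035,"turn":0},{"grip":1,"tx":1.8,"ty":-0.2,"tz":0.035,"turn":0},{"grip":1,"tx":2.6,"ty":-0.2,"tz":0.035,"turn":0},{"grip":1,"tx":3.2,"ty":-0.2,"tz":0.035,"turn":0},{"grip":1,"tx":3.7,"ty":-0.2,"tz":0.035,"turn":0},{"grip":1,"tx":3.7,"ty":-0.2,"tz":0.035,"turn":0},{"grip":0.5,"tx":3.7,"ty":-0.2,"tz":0.035,"turn":0},{"grip":0.5,"tx":3.7,"ty":-0.2,"tz":0.035,"turn":0},{"grip":0.5,"tx":3.7,"ty":-0.2,"tz":0.035,"turn":0},{"grip":0.5,"tx":3.7,"ty":-0.2,"tz":0.035,"turn":0},{"grip":0.5,"tx":3.7,"ty":-0.2,"tz":0.035,"turn":0}]' 20
```

```text
clock: 3.07
eef_pos: [462.5, -125.2, 52.5]
eef_rot: [-0.354, 1.569, -0.354]
wrist_force: [0.0, 0.5, 1.1]
finger_gap: 64.0
```

```bash
python3 -m jog '[{"grip":0.5,"tx":0,"ty":0,"tz":0,"turn":0},{"grip":0.5,"tx":0,"ty":0,"tz":0,"turn":0},{"grip":0.5,"tx":0,"ty":0,"tz":0,"turn":0},{"grip":0.5,"tx":-0.5,"ty":0,"tz":0,"turn":0},{"grip":0.5,"tx":-1,"ty":0,"tz":0,"turn":0},{"grip":0.5,"tx":-1.5,"ty":0,"tz":0,"turn":0},{"grip":0.5,"tx":-2,"ty":0,"tz":0,"turn":0},{"grip":0.5,"tx":-2.5,"ty":0,"tz":0,"turn":0},{"grip":0.5,"tx":-2.5,"ty":0,"tz":0,"turn":0},{"grip":0.5,"tx":-2.5,"ty":0,"tz":0,"turn":0}]' 20
python3 -c "
from h import *
go((661,-40,152))"
```

```text
clock: 3.9
eef_pos: [462.2, -125.1, 151.7]
eef_rot: [-0.337, 1.57, -0.338]
wrist_force: [-0.7, 0.2, -1.7]
finger_gap: 55.6
tcp [ 462.2 -125.1  151.7] t 3.9 jaw ang deg -0.0 x tool [ 0.001 -0.    -1.   ] -> tx,ty,tz [-2.000e-03  2.129e+00  4.969e+00] q6 -0.34
```

```bash
python3 -m jog '[{"grip":0.5,"tx":0,"ty":0.7,"tz":0,"turn":0},{"grip":0.5,"tx":0,"ty":1.4,"tz":0.5,"turn":0},{"grip":0.5,"tx":0,"ty":2.13,"tz":1.2,"turn":0},{"grip":0.5,"tx":0,"ty":2.13,"tz":2,"turn":0},{"grip":0.5,"tx":0,"ty":2.13,"tz":2.8,"turn":0},{"grip":0.5,"tx":0,"ty":2.13,"tz":3.6,"turn":0},{"grip":0.5,"tx":0,"ty":2.13,"tz":4.3,"turn":0},{"grip":0.5,"tx":0,"ty":2.13,"tz":4.97,"turn":0},{"grip":0.5,"tx":0,"ty":2.13,"tz":4.97,"turn":0},{"grip":0.5,"tx":0,"ty":2.13,"tz":4.97,"turn":0}]' 20
python3 - <<'E'
from h import *
c=cam("wrist","w3")
print(proj(c,(661,-40,53)),proj(c,(661,-40,179)))
go((661,-40,102))
E
```

```text
clock: 4.73
eef_pos: [660.5, -39.8, 148.5]
eef_rot: [3.039, 1.567, 3.039]
wrist_force: [0.3, 0.3, -1.2]
finger_gap: 55.4
[283.52643066 215.8606101 ] [283.40719658 277.58582085]
tcp [660.  -39.8 149.3] t 4.7833 jaw ang deg -0.0 x tool [-0.003  0.    -1.   ] -> tx,ty,tz [ 1.183 -0.005  0.028] q6 -0.12
```

View pics/w3.png

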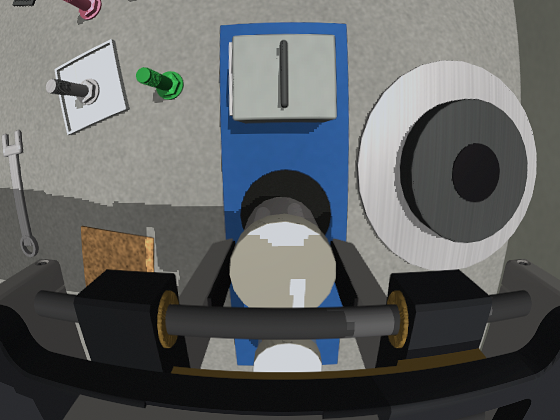

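The canister is held upright over the disc: disc edges at u 241 and 331, its top at v 170, lid at (283,268). One check of the disc centre, then lower.

```bash
python3 - <<'E'
from h import *
c=cam("wrist")
for u,v in ((286,170),(241,213),(331,213)): print(onz(c,u,v,53).round(1))
print("lid",onz(c,283,268,175).round(1))
go((661,-40,102))
E
```

```text
[6.626e+02 1.000e-01 5.300e+01]
[623.1 -37.7  53. ]
[702.4 -37.6  53. ]
lid [660.2 -36.8 175. ]
tcp [659.9 -39.9 150.2] t 4.8333 jaw ang deg -0.0 x tool [-0.002  0.    -1.   ] -> tx,ty,tz [ 1.204 -0.003  0.031] q6 -0.12
```

```bash
python3 -m jog '[{"grip":0.5,"tx":0.3,"ty":0,"tz":0.06,"turn":0},{"grip":0.5,"tx":0.6,"ty":0,"tz":0.06,"turn":0},{"grip":0.5,"tx":0.9,"ty":0,"tz":0.06,"turn":0},{"grip":0.5,"tx":1.1,"ty":0,"tz":0.06,"turn":0},{"grip":0.5,"tx":1.15,"ty":0,"tz":0.06,"turn":0},{"grip":0.5,"tx":1.15,"ty":0,"tz":0.06,"turn":0},{"grip":0.5,"tx":1.15,"ty":0,"tz":0.06,"turn":0},{"grip":0.5,"tx":1.15,"ty":0,"tz":0.06,"turn":0}]' 20
```

```text
clock: 5.5
eef_pos: [663.6, -39.9, 106.3]
eef_rot: [-0.071, 1.57, -0.071]
wrist_force: [-0.4, 0.2, -2.0]
finger_gap: 55.5
```

```bash
python3 -m jog '[{"grip":0.5,"tx":0.04,"ty":0,"tz":-0.02,"turn":0},{"grip":0.5,"tx":0.08,"ty":0,"tz":-0.02,"turn":0},{"grip":0.5,"tx":0.11,"ty":0,"tz":-0.02,"turn":0},{"grip":0.5,"tx":0.11,"ty":0,"tz":-0.02,"turn":0},{"grip":0.5,"tx":0.11,"ty":0,"tz":-0.02,"turn":0}]' 20
```

```text
clock: 5.92
eef_pos: [662.5, -39.9, 101.3]
eef_rot: [0.315, 1.571, 0.315]
wrist_force: [0.6, 0.2, -2.6]
finger_gap: 55.6
```

```bash
python3 -m jog '[{"grip":0.5,"tx":0.02,"ty":0,"tz":0,"turn":0},{"grip":0.5,"tx":0.03,"ty":0,"tz":0,"turn":0},{"grip":0.5,"tx":0.03,"ty":0,"tz":0,"turn":0}]' 20
```

```text
clock: 6.17
eef_pos: [662.6, -40.0, 101.1]
eef_rot: [-0.306, 1.57, -0.307]
wrist_force: [-4.7, -0.1, 7.9]
finger_gap: 55.6
```

Touched down at 8 N. I'll release, rise, then move above the cup.

```bash
python3 -m jog '[{"grip":0.85,"tx":0,"ty":0,"tz":0,"turn":0},{"grip":0.85,"tx":0,"ty":0,"tz":0,"turn":0},{"grip":0.85,"tx":0,"ty":0,"tz":0,"turn":0},{"grip":0.85,"tx":0,"ty":0,"tz":0,"turn":0},{"grip":0.85,"tx":0,"ty":0,"tz":0,"turn":0},{"grip":0.85,"tx":-0.4,"ty":0,"tz":0,"turn":0},{"grip":0.85,"tx":-1,"ty":0,"tz":0,"turn":0},{"grip":0.85,"tx":-2,"ty":0,"tz":0,"turn":0},{"grip":0.85,"tx":-2.6,"ty":0,"tz":0,"turn":0},{"grip":0.85,"tx":-2.6,"ty":0,"tz":0,"turn":0}]' 20
python3 - <<'E'
from h import *
go((514,-298,180))
E
```

```text
clock: 7.0
eef_pos: [664.2, -40.1, 210.4]
eef_rot: [-0.112, 1.562, -0.112]
wrist_force: [0.5, 0.4, -0.3]
finger_gap: 79.9
tcp [664.2 -40.1 210.4] t 7.0 jaw ang deg -0.0 x tool [ 0.009 -0.001 -1.   ] -> tx,ty,tz [ 0.733 -6.448 -3.759] q6 -0.12
```

```bash
python3 -m jog '[{"grip":0.85,"tx":0.7,"ty":-6.45,"tz":-3.76,"turn":0},{"grip":0.85,"tx":0.7,"ty":-6.45,"tz":-3.76,"turn":0},{"grip":0.85,"tx":0.7,"ty":-6.45,"tz":-3.76,"turn":0},{"grip":0.85,"tx":0.7,"ty":-6.45,"tz":-3.76,"turn":0},{"grip":0.85,"tx":0.7,"ty":-6.45,"tz":-3.76,"turn":0},{"grip":0.85,"tx":0.7,"ty":-6.45,"tz":-3.76,"turn":0},{"grip":0.85,"tx":0.7,"ty":-6.45,"tz":-3.76,"turn":0},{"grip":0.85,"tx":0.7,"ty":-6.45,"tz":-3.76,"turn":0},{"grip":0.85,"tx":0.7,"ty":-6.45,"tz":-3.76,"turn":0},{"grip":0.85,"tx":0.7,"ty":-6.45,"tz":-3.76,"turn":0},{"grip":0.85,"tx":0.7,"ty":-6.45,"tz":-3.76,"turn":0},{"grip":0.85,"tx":0.7,"ty":-6.45,"tz":-3.76,"turn":0}]' 20
python3 - <<'E'
from h import *
c=cam("wrist","w4"); t=cam("top","top1")
print(proj(c,(514,-298,45)),proj(c,(514,-300,9)))
cr=c["image"][100:300,180:480]; cr=cv2.resize(cr,None,fx=2,fy=2)
tc=cv2.resize(t["image"][130:310,240:460],None,fx=2,fy=2)
cv2.imwrite("pics/a4.png",np.vstack([cr,np.pad(tc,((0,0),(0,160),(0,0)))])[:,:,::-1][:,:800][:600] if 0 else cr[:,:,::-1])
go((514,-298,25))
E
```

```text
clock: 8.0
eef_pos: [512.9, -296.5, 176.1]
eef_rot: [0.062, 1.571, 0.064]
wrist_force: [0.5, -0.2, -0.6]
finger_gap: 79.9
[283.67780277 208.07889272] [283.53738759 202.44325047]
tcp [ 512.7 -296.8  176.1] t 8.1 jaw ang deg 0.1 x tool [ 0. -0. -1.] -> tx,ty,tz [ 3.777 -0.031  0.032] q6 -0.59
```

View pics/w4.png

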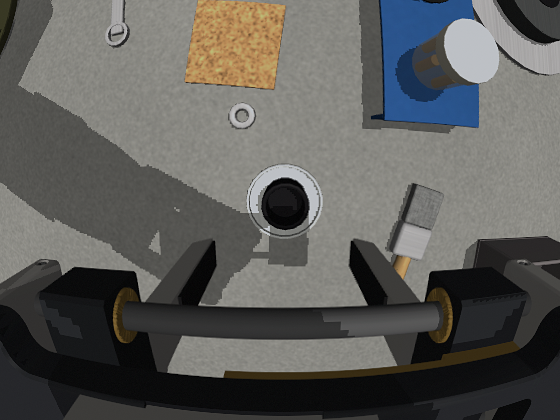

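The dish is centred near (284,202) with the cup at (285,204). The fingers close along x and nothing is in the way. The mat is free at (236,45).

```bash
python3 - <<'E'
from h import *
c=cam("wrist"); im=c["image"].astype(int); sub=np.zeros(im.shape[:2],np.uint8); sub[150:250,235:335]=1
def fit(m,z,n):
    k=max(cv2.findContours(m.astype(np.uint8),0,1)[0],key=len); e=cv2.fitEllipse(cv2.convexHull(k)); print(n,np.round(e[0],1),np.round(e[1],1),onz(c,*e[0],z).round(1))
fit((im.max(2)<50)&(sub>0),45,"cup"); 
fit((im.min(2)>140)&(sub>0),9,"dish")
go((514,-298,25))
E
```

```text
cup [284.9 203.5] [47.2 51.4] [ 515.  -293.7   45. ]
dish [284.6 200.8] [74.4 76.3] [ 515.  -298.5    9. ]
tcp [ 512.6 -297.   176.1] t 8.15 jaw ang deg 0.1 x tool [ 0.  0. -1.] -> tx,ty,tz [ 3.777 -0.026  0.035] q6 -0.59
```

```bash
python3 -m jog '[{"grip":0.85,"tx":0.8,"ty":0.03,"tz":0.06,"turn":0},{"grip":0.85,"tx":1.6,"ty":0.03,"tz":0.06,"turn":0},{"grip":0.85,"tx":2.4,"ty":0.03,"tz":0.06,"turn":0},{"grip":0.85,"tx":3.1,"ty":0.03,"tz":0.06,"turn":0},{"grip":0.85,"tx":3.7,"ty":0.03,"tz":0.06,"turn":0},{"grip":0.85,"tx":4.05,"ty":0.03,"tz":0.06,"turn":0},{"grip":0.85,"tx":4.05,"ty":0.03,"tz":0.06,"turn":0},{"grip":0.42,"tx":4.05,"ty":0.03,"tz":0.06,"turn":0},{"grip":0.42,"tx":4.05,"ty":0.03,"tz":0.06,"turn":0},{"grip":0.42,"tx":4.05,"ty":0.03,"tz":0.06,"turn":0},{"grip":0.42,"tx":4.05,"ty":0.03,"tz":0.06,"turn":0},{"grip":0.42,"tx":4.05,"ty":0.03,"tz":0.06,"turn":0}]' 15
```

```text
clock: 9.15
eef_pos: [514.7, -296.8, 14.8]
eef_rot: [-0.582, 1.57, -0.582]
wrist_force: [0.6, -0.1, -0.7]
finger_gap: 49.8
```

```bash
python3 -m jog '[{"grip":0.42,"tx":0,"ty":0,"tz":0,"turn":0},{"grip":0.42,"tx":0,"ty":0,"tz":0,"turn":0},{"grip":0.42,"tx":0,"ty":0,"tz":0,"turn":0},{"grip":0.42,"tx":0,"ty":0,"tz":0,"turn":0},{"grip":0.42,"tx":-0.4,"ty":0,"tz":0,"turn":0},{"grip":0.42,"tx":-1,"ty":0,"tz":0,"turn":0},{"grip":0.42,"tx":-1.5,"ty":0,"tz":0,"turn":0},{"grip":0.42,"tx":-1.5,"ty":0,"tz":0,"turn":0},{"grip":0.42,"tx":-1.5,"ty":0,"tz":0,"turn":0}]' 15
python3 - <<'E'
from h import *
go((461,-122,20))
E
```

```text
clock: 9.9
eef_pos: [514.6, -296.9, 74.5]
eef_rot: [-0.595, 1.569, -0.596]
wrist_force: [0.2, -0.2, -1.6]
finger_gap: 46.5
tcp [ 514.6 -296.9   74.5] t 9.9 jaw ang deg -0.0 x tool [ 0.001 -0.001 -1.   ] -> tx,ty,tz [ 1.358  4.372 -1.344] q6 -0.58
```

```bash
python3 -m jog '[{"grip":0.42,"tx":0,"ty":0.8,"tz":-0.25,"turn":0},{"grip":0.42,"tx":0,"ty":1.7,"tz":-0.5,"turn":0},{"grip":0.42,"tx":0,"ty":2.6,"tz":-0.8,"turn":0},{"grip":0.42,"tx":0,"ty":3.5,"tz":-1.1,"turn":0},{"grip":0.42,"tx":0,"ty":4.37,"tz":-1.34,"turn":0},{"grip":0.42,"tx":0,"ty":4.37,"tz":-1.34,"turn":0},{"grip":0.42,"tx":0,"ty":4.37,"tz":-1.34,"turn":0},{"grip":0.42,"tx":0,"ty":4.37,"tz":-1.34,"turn":0}]' 15
python3 - <<'E'
from h import *
c=cam("wrist","w5")
print(proj(c,(461,-122,4)),proj(c,(461,-122,103)))
go((461,-122,16))
E
```

```text
clock: 10.57
eef_pos: [460.8, -122.0, 73.4]
eef_rot: [2.976, 1.57, 2.976]
wrist_force: [0.5, -0.3, -0.9]
finger_gap: 46.3
[282.93827104 223.65922947] [283.10422954 276.43205125]
tcp [ 460.9 -122.5   73.4] t 10.6167 jaw ang deg -0.0 x tool [-0.001  0.    -1.   ] -> tx,ty,tz [1.436 0.011 0.004] q6 -0.34
```

View pics/w5.png

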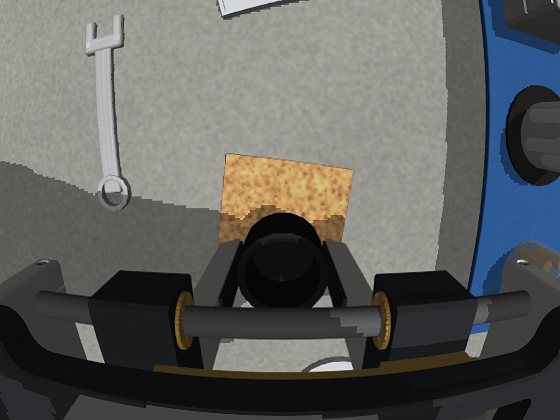

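The cup is held upright, rim near (282,268), so its centre sits about 6 mm to +y of the TCP. I'll lower it onto the mat with that offset.

```bash
python3 -m jog '[{"grip":0.42,"tx":0.4,"ty":-0.13,"tz":0,"turn":0},{"grip":0.42,"tx":0.8,"ty":-0.13,"tz":0,"turn":0},{"grip":0.42,"tx":1.1,"ty":-0.13,"tz":0,"turn":0},{"grip":0.42,"tx":1.3,"ty":-0.13,"tz":0,"turn":0},{"grip":0.42,"tx":1.4,"ty":-0.13,"tz":0,"turn":0},{"grip":0.42,"tx":1.42,"ty":-0.13,"tz":0,"turn":0},{"grip":0.42,"tx":1.44,"ty":-0.13,"tz":0,"turn":0},{"grip":0.42,"tx":1.44,"ty":-0.13,"tz":0,"turn":0},{"grip":0.42,"tx":1.44,"ty":-0.13,"tz":0,"turn":0}]' 15
```

```text
clock: 11.37
eef_pos: [461.2, -127.2, 17.0]
eef_rot: [-0.352, 1.57, -0.352]
wrist_force: [-0.3, -0.4, -1.3]
finger_gap: 46.9
```

```bash
python3 -m jog '[{"grip":0.42,"tx":0.02,"ty":0,"tz":0,"turn":0},{"grip":0.42,"tx":0.04,"ty":0,"tz":0,"turn":0},{"grip":0.42,"tx":0.04,"ty":0,"tz":0,"turn":0}]' 15
```

```text
clock: 11.62
eef_pos: [461.2, -127.1, 15.6]
eef_rot: [-0.442, 1.57, -0.443]
wrist_force: [-2.8, 0.0, 9.3]
finger_gap: 46.5
```

```bash
python3 -m jog '[{"grip":0.8,"tx":0,"ty":0,"tz":0,"turn":0},{"grip":0.8,"tx":0,"ty":0,"tz":0,"turn":0},{"grip":0.8,"tx":0,"ty":0,"tz":0,"turn":0},{"grip":0.8,"tx":0,"ty":0,"tz":0,"turn":0},{"grip":0.8,"tx":0,"ty":0,"tz":0,"turn":0},{"grip":0.8,"tx":-0.5,"ty":0,"tz":0,"turn":0},{"grip":0.8,"tx":-1.2,"ty":0,"tz":0,"turn":0},{"grip":0.8,"tx":-2.2,"ty":0,"tz":0,"turn":0},{"grip":0.8,"tx":-3.2,"ty":0,"tz":0,"turn":0},{"grip":0.8,"tx":-4.1,"ty":0,"tz":0,"turn":0},{"grip":0.8,"tx":-4.1,"ty":0,"tz":0,"turn":0}]' 15
python3 - <<'E'
from h import *
c=cam("wrist","w6")
go((438,305,180))
E
```

```text
clock: 12.53
eef_pos: [463.1, -127.8, 185.5]
eef_rot: [-0.342, 1.561, -0.343]
wrist_force: [1.2, -0.8, 1.6]
finger_gap: 75.5
tcp [ 462.2 -127.5  182.1] t 12.5833 jaw ang deg -0.0 x tool [ 0.006 -0.002 -1.   ] -> tx,ty,tz [ 0.025 10.813 -0.608] q6 -0.35
```

View pics/w6.png

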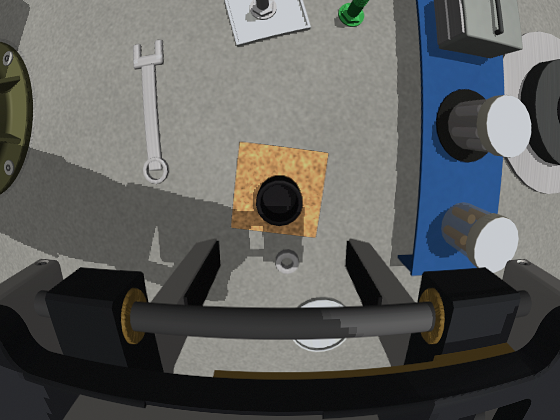

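The cup stands on the mat at (279,202), and the canister stands upright on the disc. On to the sleeve.

```bash
python3 -m jog '[{"grip":0.8,"tx":0,"ty":10.8,"tz":-0.6,"turn":0},{"grip":0.8,"tx":0,"ty":10.8,"tz":-0.6,"turn":0},{"grip":0.8,"tx":0,"ty":10.8,"tz":-0.6,"turn":0},{"grip":0.8,"tx":0,"ty":10.8,"tz":-0.6,"turn":0},{"grip":0.8,"tx":0,"ty":10.8,"tz":-0.6,"turn":0},{"grip":0.8,"tx":0,"ty":10.8,"tz":-0.6,"turn":0},{"grip":0.8,"tx":0,"ty":10.8,"tz":-0.6,"turn":0},{"grip":0.8,"tx":0,"ty":10.8,"tz":-0.6,"turn":0},{"grip":0.8,"tx":0,"ty":10.8,"tz":-0.6,"turn":0},{"grip":0.8,"tx":0,"ty":10.8,"tz":-0.6,"turn":0},{"grip":0.8,"tx":0,"ty":10.8,"tz":-0.6,"turn":0},{"grip":0.8,"tx":0,"ty":10.8,"tz":-0.6,"turn":0}]' 15
python3 - <<'E'
from h import *
c=cam("wrist","w7")
print(proj(c,(438,308,51)),proj(c,(435,311,9)))
go((438,308,30))
E
```

```text
clock: 13.58
eef_pos: [435.8, 307.8, 177.0]
eef_rot: [-2.764, 1.568, -2.76]
wrist_force: [0.1, 0.1, -0.3]
finger_gap: 75.2
[285.10567398 207.46182595] [282.13394803 196.13726175]
tcp [436.1 306.  177.1] t 13.6333 jaw ang deg 0.1 x tool [-0.002 -0.001 -1.   ] -> tx,ty,tz [3.678 0.055 0.055] q6 0.54
```

View pics/w7.png

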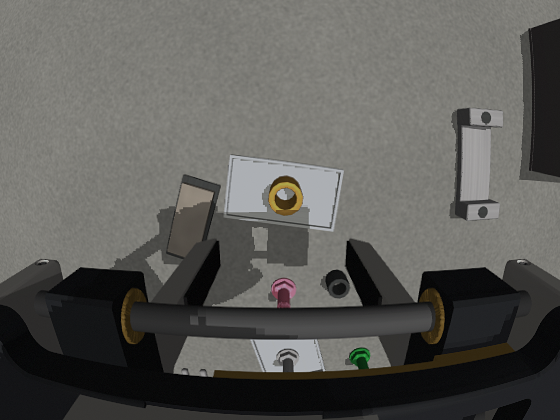

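The sleeve's top ring is at (286,198). The oblong tray's corners are (232,155), (343,171), (334,231) and (225,214).

```bash
python3 - <<'E'
from h import *
c=cam("wrist")
for n,u,v,z in (("slv",286,198,51),("slvB",286,216,51),("slvL",268.5,197,51),("slvR",303.5,197,51)): print(n,onz(c,u,v,z).round(1))
C=np.array([onz(c,u,v,9) for u,v in ((232,155),(343,171),(334,231),(225,214))]); print(C.round(0),C.mean(0).round(1))
hsv=cv2.cvtColor(c["image"],cv2.COLOR_RGB2HSV); m=cv2.inRange(hsv,(10,130,60),(28,255,255)); m[:150]=0;m[240:]=0;m[:,:240]=0;m[:,330:]=0
k=max(cv2.findContours(m,0,1)[0],key=len); print(cv2.boundingRect(k),cv2.fitEllipse(k)[0])
go((438,308,18))
E
```

```text
slv [439.1 315.4  51. ]
slvB [439.2 297.6  51. ]
slvL [422.3 316.4  51. ]
slvR [455.9 316.5  51. ]
[[381. 354.   9.]
 [501. 337.   9.]
 [494. 269.   9.]
 [372. 289.   9.]] [437.1 312.5   9. ]
(268, 175, 34, 39) (284.8916931152344, 194.37814331054688)
tcp [436.5 304.9 177.4] t 13.6833 jaw ang deg 0.0 x tool [-0.002 -0.001 -1.   ] -> tx,ty,tz [3.985 0.083 0.046] q6 0.54
```

The arm was still settling: the TCP went 307.8 → 304.9 between reads. I'll let it rest, then measure again with the camera more directly above.

```bash
python3 -m jog '[{"grip":0.8,"tx":0,"ty":0,"tz":0,"turn":0},{"grip":0.8,"tx":0,"ty":0,"tz":0,"turn":0},{"grip":0.8,"tx":0,"ty":0,"tz":0,"turn":0},{"grip":0.8,"tx":0,"ty":0,"tz":0,"turn":0}]' 15
cat >> h.py <<'E'
def sleeve(c,z,lo=(10,130,60),hi=(28,255,255),box=(240,330,150,240)):
    m=cv2.inRange(cv2.cvtColor(c["image"],cv2.COLOR_RGB2HSV),lo,hi); k=np.zeros_like(m); k[box[2]:box[3],box[0]:box[1]]=1; m*=k
    b=cv2.boundingRect(max(cv2.findContours(m,0,1)[0],key=len)); u=b[0]+b[2]/2; v=b[1]+b[3]-b[2]/2
    print("sleeve",b,onz(c,u,v,z).round(1))
E
python3 - <<'E'
from h import *
c=cam("wrist"); print(c["eye"].round(1)); sleeve(c,51); go((439,312,18))
# top and scene: sleeve
for n,box,z in (("top",(140,190,245,285),51),("scene",(405,455,270,325),51)):
    c=cam(n); m=cv2.inRange(cv2.cvtColor(c["image"],cv2.COLOR_RGB2HSV),(8,100,40),(30,255,255)); k=np.zeros_like(m); k[box[2]:box[3],box[0]:box[1]]=1; m*=k
    b=cv2.boundingRect(max(cv2.findContours(m,0,1)[0],key=len)); print(n,b,[proj(c,(439,y,51)).round(1).tolist() for y in (308,312,316)],[proj(c,(439,y,3)).round(1).tolist() for y in (308,312,316)])
E
```

```text
clock: 14.02
eef_pos: [437.3, 304.3, 178.9]
eef_rot: [0.409, 1.571, 0.407]
wrist_force: [-1.0, 0.3, -1.0]
finger_gap: 74.9
[437.1 374.7 359.2]
sleeve (267, 173, 34, 38) [438.7 317.4  51. ]
tcp [437.2 304.4 179. ] t 14.0667 jaw ang deg -0.1 x tool [ 0.  0. -1.] -> tx,ty,tz [4.024 0.189 0.043] q6 0.54
top (155, 258, 18, 14) [[164.3, 264.3], [162.6, 264.3], [160.9, 264.3]] [[169.5, 265.5], [167.8, 265.5], [166.2, 265.5]]
scene (417, 284, 26, 33) [[428.2, 287.2], [430.0, 288.7], [431.9, 290.3]] [[421.9, 306.4], [423.7, 308.0], [425.4, 309.6]]
```

Top and scene both put the sleeve at y≈312, while the wrist camera reads about 4–5 mm too far to +y. That also explains the cup's apparent offset in the hand. Grasping at (439,313).

```bash
python3 -m jog '[{"grip":0.8,"tx":0.8,"ty":0.2,"tz":0.045,"turn":0},{"grip":0.8,"tx":1.6,"ty":0.2,"tz":0.045,"turn":0},{"grip":0.8,"tx":2.4,"ty":0.2,"tz":0.045,"turn":0},{"grip":0.8,"tx":3.1,"ty":0.2,"tz":0.045,"turn":0},{"grip":0.8,"tx":3.7,"ty":0.2,"tz":0.045,"turn":0},{"grip":0.8,"tx":4.07,"ty":0.2,"tz":0.045,"turn":0},{"grip":0.8,"tx":4.07,"ty":0.2,"tz":0.045,"turn":0},{"grip":0.3,"tx":4.07,"ty":0.2,"tz":0.045,"turn":0},{"grip":0.3,"tx":4.07,"ty":0.2,"tz":0.045,"turn":0},{"grip":0.3,"tx":4.07,"ty":0.2,"tz":0.045,"turn":0},{"grip":0.3,"tx":4.07,"ty":0.2,"tz":0.045,"turn":0},{"grip":0.3,"tx":4.07,"ty":0.2,"tz":0.045,"turn":0}]' 25
```

```text
clock: 15.17
eef_pos: [439.2, 313.2, 16.9]
eef_rot: [0.546, 1.569, 0.546]
wrist_force: [-0.4, -0.2, 0.9]
finger_gap: 45.2
```

```bash
python3 -m jog '[{"grip":0.3,"tx":0,"ty":0,"tz":0,"turn":0},{"grip":0.3,"tx":0,"ty":0,"tz":0,"turn":0},{"grip":0.3,"tx":0,"ty":0,"tz":0,"turn":0},{"grip":0.3,"tx":0,"ty":0,"tz":0,"turn":0},{"grip":0.3,"tx":0,"ty":0,"tz":0,"turn":0},{"grip":0.3,"tx":-0.5,"ty":0,"tz":0,"turn":0},{"grip":0.3,"tx":-1.2,"ty":0,"tz":0,"turn":0},{"grip":0.3,"tx":-2,"ty":0,"tz":0,"turn":0},{"grip":0.3,"tx":-3,"ty":0,"tz":0,"turn":0},{"grip":0.3,"tx":-3.5,"ty":0,"tz":0,"turn":0},{"grip":0.3,"tx":-3.5,"ty":0,"tz":0,"turn":0},{"grip":0.3,"tx":-3.5,"ty":0,"tz":0,"turn":0}]' 25
python3 - <<'E'
from h import *
c=cam("top"); im=c["image"].astype(int)
def comp(m,u,v):
    n,l,s,cc=cv2.connectedComponentsWithStats(m.astype(np.uint8)); best=min(range(1,n),key=lambda k:np.hypot(*(cc[k]-(u,v)))+(1e3 if s[k][4]<150 else 0)); return s[best],cc[best],(l==best)
for nm,u,v in (("oblong",167.5,267),("dish",423,232.5),("square",260,263.5)):
    s,cc,m=comp((im.min(2)>120),u,v)
    k=cv2.minAreaRect(max(cv2.findContours(m.astype(np.uint8),0,1)[0],key=len)); print(nm,s,cc.round(1),k,onz(c,*k[0],9).round(1), "centroid",onz(c,*cc,5).round(1))
go((514,-300,155))
E
```

```text
clock: 16.17
eef_pos: [438.9, 313.0, 156.0]
eef_rot: [0.526, 1.57, 0.526]
wrist_force: [0.1, -0.7, -3.6]
finger_gap: 32.9
oblong [155 240  31  54 835] [166.4 262.4] ((166.7162322998047, 266.20269775390625), (28.441024780273438, 52.114479064941406), 9.462321281433105) [437.1 313.1   9. ] centroid [446.3 315.2   5. ]
dish [406 217  33  33 823] [422.  232.9] ((422.0, 233.0), (32.0, 32.0), 90.0) [ 512.9 -298.6    9. ] centroid [ 513.6 -299.8    5. ]
square [ 238  241   42   43 1084] [258.8 262.3] ((258.60540771484375, 262.12078857421875), (35.17055130004883, 34.88373565673828), 75.46554565429688) [445.5  93.7   9. ] centroid [445.3  93.4   5. ]
tcp [438.3 312.7 154.7] t 16.2167 jaw ang deg -0.0 x tool [-0.001 -0.001 -1.   ] -> tx,ty,tz [ 4.0000e-03 -1.5316e+01  1.8980e+00] q6 0.55
```

```bash
python3 -m jog '[{"grip":0.3,"tx":0,"ty":-15.35,"tz":1.9,"turn":0},{"grip":0.3,"tx":0,"ty":-15.35,"tz":1.9,"turn":0},{"grip":0.3,"tx":0,"ty":-15.35,"tz":1.9,"turn":0},{"grip":0.3,"tx":0,"ty":-15.35,"tz":1.9,"turn":0},{"grip":0.3,"tx":0,"ty":-15.35,"tz":1.9,"turn":0},{"grip":0.3,"tx":0,"ty":-15.35,"tz":1.9,"turn":0},{"grip":0.3,"tx":0,"ty":-15.35,"tz":1.9,"turn":0},{"grip":0.3,"tx":0,"ty":-15.35,"tz":1.9,"turn":0},{"grip":0.3,"tx":0,"ty":-15.35,"tz":1.9,"turn":0},{"grip":0.3,"tx":0,"ty":-15.35,"tz":1.9,"turn":0},{"grip":0.3,"tx":0,"ty":-15.35,"tz":1.9,"turn":0},{"grip":0.3,"tx":0,"ty":-15.35,"tz":1.9,"turn":0}]' 25
python3 - <<'E'
from h import *
go((514,-301,100))
E
```

```text
clock: 17.22
eef_pos: [499.0, -185.1, 153.8]
eef_rot: [2.714, 1.567, 2.713]
wrist_force: [0.7, 0.9, -2.2]
finger_gap: 33.1
tcp [ 499.  -185.1  153.8] t 17.2167 jaw ang deg -0.0 x tool [-0.003  0.001 -1.   ] -> tx,ty,tz [ 1.339 -2.899  0.38 ] q6 -0.42
```

```bash
python3 -m jog '[{"grip":0.3,"tx":0.2,"ty":-0.6,"tz":0.1,"turn":0},{"grip":0.3,"tx":0.5,"ty":-1.2,"tz":0.2,"turn":0},{"grip":0.3,"tx":0.9,"ty":-1.8,"tz":0.3,"turn":0},{"grip":0.3,"tx":1.3,"ty":-2.3,"tz":0.38,"turn":0},{"grip":0.3,"tx":1.3,"ty":-2.6,"tz":0.38,"turn":0},{"grip":0.3,"tx":1.3,"ty":-2.6,"tz":0.38,"turn":0},{"grip":0.3,"tx":1.3,"ty":-2.6,"tz":0.38,"turn":0},{"grip":0.3,"tx":1.3,"ty":-2.6,"tz":0.38,"turn":0}]' 25
python3 - <<'E'
from h import *
c=cam("wrist","w8")
go((514,-301,16))
t=cam("top"); im=t["image"]; cv2.imwrite("pics/top8.png",cv2.resize(im[130:310,240:460],None,fx=3,fy=3)[:,:,::-1])
E
```

```text
clock: 17.88
eef_pos: [515.3, -286.4, 104.5]
eef_rot: [0.407, 1.571, 0.407]
wrist_force: [-0.7, 0.8, -1.4]
finger_gap: 32.7
tcp [ 515.5 -286.3  104.7] t 17.9333 jaw ang deg 0.0 x tool [ 0.001 -0.    -1.   ] -> tx,ty,tz [ 2.217 -0.366 -0.038] q6 -0.57
```

View pics/w8.png

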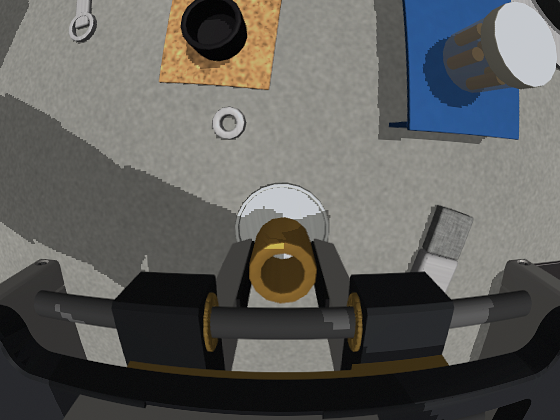

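The sleeve is upright in the jaws, ring at (283,271). The dish spans u 236–329 with its top at v 183. I'll compare both in the same view so the camera bias cancels.

```bash
python3 - <<'E'
from h import *
c=cam("wrist")
print("sleeve",onz(c,283,271,138.8).round(1), "dish", onz(c,282.5,183,9)-[0,42,0], onz(c,236,228,9),onz(c,329,228,9))
go((514,-301,18))
E
```

```text
sleeve [ 515.6 -281.3  138.8] dish [ 515.4842219  -299.67359263    9.        ] [ 474.09995912 -297.98095114    9.        ] [ 556.98579241 -297.90244535    9.        ]
tcp [ 515.5 -286.5  104.8] t 18.0333 jaw ang deg 0.0 x tool [ 0.001 -0.    -1.   ] -> tx,ty,tz [ 2.17  -0.362 -0.04 ] q6 -0.57
```

```bash
python3 -m jog '[{"grip":0.3,"tx":0.4,"ty":-0.41,"tz":0,"turn":0},{"grip":0.3,"tx":0.9,"ty":-0.41,"tz":0,"turn":0},{"grip":0.3,"tx":1.4,"ty":-0.41,"tz":0,"turn":0},{"grip":0.3,"tx":1.8,"ty":-0.41,"tz":0,"turn":0},{"grip":0.3,"tx":2.05,"ty":-0.41,"tz":0,"turn":0},{"grip":0.3,"tx":2.14,"ty":-0.41,"tz":0,"turn":0},{"grip":0.3,"tx":2.16,"ty":-0.41,"tz":0,"turn":0},{"grip":0.3,"tx":2.16,"ty":-0.41,"tz":0,"turn":0},{"grip":0.3,"tx":2.16,"ty":-0.41,"tz":0,"turn":0}]' 25
```

```text
clock: 18.78
eef_pos: [515.8, -303.9, 18.8]
eef_rot: [-0.599, 1.569, -0.599]
wrist_force: [0.0, 0.6, -2.4]
finger_gap: 32.5
```

```bash
python3 -m jog '[{"grip":0.3,"tx":0.02,"ty":0,"tz":0,"turn":0},{"grip":0.3,"tx":0.03,"ty":0,"tz":0,"turn":0},{"grip":0.3,"tx":0.03,"ty":0,"tz":0,"turn":0}]' 25
```

```text
clock: 19.03
eef_pos: [515.3, -303.8, 16.7]
eef_rot: [-0.658, 1.57, -0.658]
wrist_force: [-0.6, 0.2, -2.8]
finger_gap: 33.2
```

```bash
python3 -m jog '[{"grip":0.3,"tx":0.02,"ty":0,"tz":0,"turn":0},{"grip":0.3,"tx":0.03,"ty":0,"tz":0,"turn":0},{"grip":0.3,"tx":0.03,"ty":0,"tz":0,"turn":0}]' 25
```

```text
clock: 19.28
eef_pos: [515.4, -303.8, 16.3]
eef_rot: [-0.696, 1.57, -0.696]
wrist_force: [-3.2, 3.3, 9.3]
finger_gap: 33.1
```

```bash
python3 -m jog '[{"grip":0.65,"tx":0,"ty":0,"tz":0,"turn":0},{"grip":0.65,"tx":0,"ty":0,"tz":0,"turn":0},{"grip":0.65,"tx":0,"ty":0,"tz":0,"turn":0},{"grip":0.65,"tx":0,"ty":0,"tz":0,"turn":0},{"grip":0.65,"tx":0,"ty":0,"tz":0,"turn":0},{"grip":0.65,"tx":-0.5,"ty":0,"tz":0,"turn":0},{"grip":0.65,"tx":-1.2,"ty":0,"tz":0,"turn":0},{"grip":0.65,"tx":-2.2,"ty":0,"tz":0,"turn":0},{"grip":0.65,"tx":-3.2,"ty":0,"tz":0,"turn":0},{"grip":0.65,"tx":-4,"ty":0,"tz":0,"turn":0},{"grip":0.65,"tx":-4,"ty":0,"tz":0,"turn":0}]' 25
python3 - <<'E'
from h import *
c=cam("wrist","w9")
print("dish pred",proj(c,(515,-304,51)))
go((443,88,180))
E
```

```text
clock: 20.2
eef_pos: [517.2, -304.9, 182.5]
eef_rot: [-0.59, 1.561, -0.59]
wrist_force: [0.6, -0.5, 0.6]
finger_gap: 60.9
dish pred [279.2138249  204.83925182]
tcp [ 516.3 -304.4  178.7] t 20.25 jaw ang deg -0.0 x tool [ 0.005 -0.003 -1.   ] -> tx,ty,tz [-0.075  9.808 -1.836] q6 -0.59
```

View pics/w9.png

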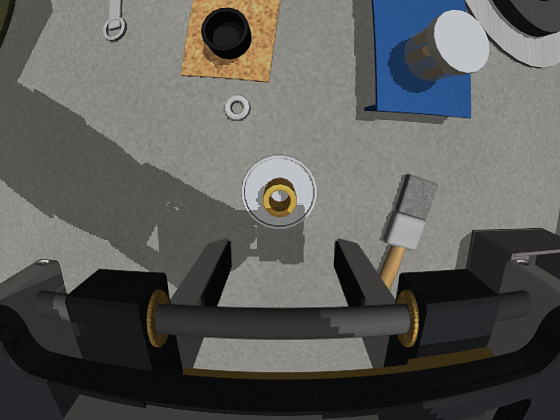

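The sleeve stands upright in the dish (ring (280,200), dish centre (279,192)). I'll check the numbers, then go to the bolt.

```bash
python3 - <<'E'
from h import *
c=cam("wrist")
print(onz(c,280,200,51).round(1),onz(c,279.3,192,9).round(1))
E
python3 -m jog '[{"grip":0.55,"tx":0,"ty":9.7,"tz":-1.8,"turn":0},{"grip":0.55,"tx":0,"ty":9.7,"tz":-1.8,"turn":0},{"grip":0.55,"tx":0,"ty":9.7,"tz":-1.8,"turn":0},{"grip":0.55,"tx":0,"ty":9.7,"tz":-1.8,"turn":0},{"grip":0.55,"tx":0,"ty":9.7,"tz":-1.8,"turn":0},{"grip":0.55,"tx":0,"ty":9.7,"tz":-1.8,"turn":0},{"grip":0.55,"tx":0,"ty":9.7,"tz":-1.8,"turn":0},{"grip":0.55,"tx":0,"ty":9.7,"tz":-1.8,"turn":0},{"grip":0.55,"tx":0,"ty":9.7,"tz":-1.8,"turn":0},{"grip":0.55,"tx":0,"ty":9.7,"tz":-1.8,"turn":0},{"grip":0.55,"tx":0,"ty":9.7,"tz":-1.8,"turn":0},{"grip":0.55,"tx":0,"ty":9.7,"tz":-1.8,"turn":0}]' 25
python3 -m jog '[{"grip":0.55,"tx":0,"ty":0,"tz":0,"turn":0},{"grip":0.55,"tx":0,"ty":0,"tz":0,"turn":0},{"grip":0.55,"tx":0,"ty":0,"tz":0,"turn":0},{"grip":0.55,"tx":0,"ty":0,"tz":0,"turn":0}]'
python3 - <<'E'
from h import *
c=cam("wrist","w10")
print("bolt top pred",proj(c,(443,88,73)),"base",proj(c,(443,88,3)),"corners?",proj(c,(444,93,9)))
cv2.imwrite("pics/w10c.png",cv2.resize(c["image"][130:270,180:390],None,fx=3.5,fy=3.5,interpolation=cv2.INTER_CUBIC)[:,:,::-1])
go((443,88,31))
E
```

```text
[ 514.5 -297.5   51. ] [ 513.6 -297.4    9. ]
clock: 21.3
eef_pos: [442.6, 84.9, 173.9]
eef_rot: [-2.989, 1.568, -2.987]
wrist_force: [-0.2, -0.8, -0.4]
finger_gap: 51.7
clock: 21.63
eef_pos: [443.5, 83.6, 175.0]
eef_rot: [-2.972, 1.57, -2.974]
wrist_force: [-0.4, 0.0, -0.5]
finger_gap: 51.6
bolt top pred [282.11036801 208.97698135] base [282.18312016 194.49988965] corners? [283.09731425 190.97648399]
tcp [443.4  83.7 175.1] t 21.6833 jaw ang deg -0.1 x tool [-0. -0. -1.] -> tx,ty,tz [ 3.602  0.107 -0.01 ] q6 0.11
```

View pics/w10c.png

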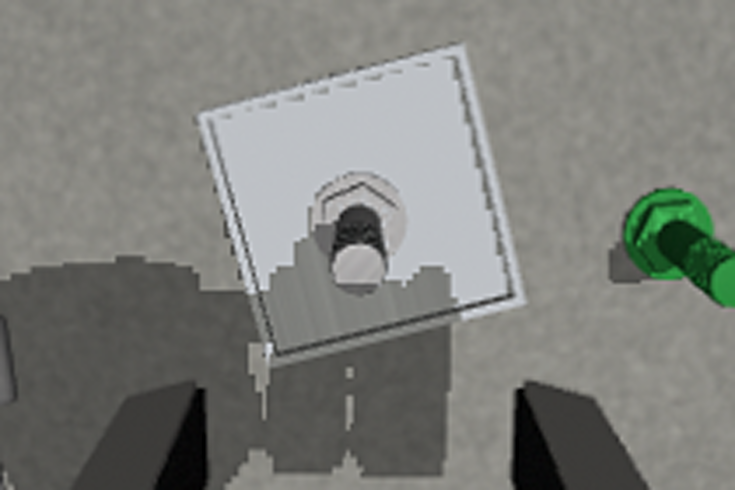

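Crop: the bolt's shank tip is at (282.6,206.3) and its flange at (282,192.3) in the full image. The square tray's corners are clear and the green bolt is well to the side. The sleeve measures concentric with the dish.

```bash
python3 - <<'E'
from h import *
c=cam("wrist")
print("bolt",onz(c,282.6,206.3,73).round(1),onz(c,282,192.3,6).round(1))
C=np.array([onz(c,180+u/3.5,130+v/3.5,9) for u,v in ((200,115),(463,45),(522,302),(272,362))]);print(C.round(0).tolist(),C.mean(0).round(1))
E
python3 -m jog '[{"grip":0.55,"tx":0.8,"ty":0.06,"tz":0,"turn":0},{"grip":0.55,"tx":1.6,"ty":0.06,"tz":0,"turn":0},{"grip":0.55,"tx":2.3,"ty":0.06,"tz":0,"turn":0},{"grip":0.55,"tx":3,"ty":0.06,"tz":0,"turn":0},{"grip":0.55,"tx":3.4,"ty":0.06,"tz":0,"turn":0},{"grip":0.55,"tx":3.6,"ty":0.06,"tz":0,"turn":0},{"grip":0.55,"tx":3.6,"ty":0.06,"tz":0,"turn":0},{"grip":0.1,"tx":3.6,"ty":0.06,"tz":0,"turn":0},{"grip":0.1,"tx":3.6,"ty":0.06,"tz":0,"turn":0},{"grip":0.1,"tx":3.6,"ty":0.06,"tz":0,"turn":0},{"grip":0.1,"tx":3.6,"ty":0.06,"tz":0,"turn":0},{"grip":0.1,"tx":3.6,"ty":0.06,"tz":0,"turn":0}]' 25
python3 -m jog '[{"grip":0.1,"tx":0,"ty":0,"tz":0,"turn":0},{"grip":0.1,"tx":0,"ty":0,"tz":0,"turn":0},{"grip":0.1,"tx":0,"ty":0,"tz":0,"turn":0},{"grip":0.1,"tx":0,"ty":0,"tz":0,"turn":0}]'
```

```text
bolt [443.4  90.6  73. ] [442.8  91.1   6. ]
[[395.0, 124.0, 9.0], [475.0, 145.0, 9.0], [495.0, 65.0, 9.0], [416.0, 45.0, 9.0]] [445.1  94.8   9. ]
clock: 22.73
eef_pos: [443.7, 86.8, 31.9]
eef_rot: [0.103, 1.57, 0.102]
wrist_force: [-0.1, -1.2, -0.4]
finger_gap: 21.5
clock: 23.07
eef_pos: [443.5, 86.8, 31.5]
eef_rot: [0.106, 1.57, 0.106]
wrist_force: [-1.0, 1.0, 4.9]
finger_gap: 13.5
```

```bash
python3 -m jog '[{"grip":0.1,"tx":-0.4,"ty":0,"tz":0,"turn":0},{"grip":0.1,"tx":-1.1,"ty":0,"tz":0,"turn":0},{"grip":0.1,"tx":-2,"ty":0,"tz":0,"turn":0},{"grip":0.1,"tx":-2.8,"ty":0,"tz":0,"turn":0},{"grip":0.1,"tx":-3.1,"ty":0,"tz":0,"turn":0},{"grip":0.1,"tx":-3.1,"ty":0,"tz":0,"turn":0},{"grip":0.1,"tx":-3.1,"ty":0,"tz":0,"turn":0}]'
python3 - <<'E'
from h import *
go((438,310,155))
E
```

```text
clock: 23.65
eef_pos: [443.2, 86.7, 154.8]
eef_rot: [0.04, 1.571, 0.04]
wrist_force: [-0.3, -0.4, -1.3]
finger_gap: 13.4
tcp [443.2  86.7 154.8] t 23.65 jaw ang deg -0.0 x tool [ 0.  0. -1.] -> tx,ty,tz [-5.000e-03  5.582e+00 -1.320e-01] q6 0.11
```

```bash
python3 -m jog '[{"grip":0.1,"tx":0,"ty":0.6,"tz":0,"turn":0},{"grip":0.1,"tx":0,"ty":1.4,"tz":-0.1,"turn":0},{"grip":0.1,"tx":0,"ty":2.2,"tz":-0.13,"turn":0},{"grip":0.1,"tx":0,"ty":3,"tz":-0.13,"turn":0},{"grip":0.1,"tx":0,"ty":3.8,"tz":-0.13,"turn":0},{"grip":0.1,"tx":0,"ty":4.5,"tz":-0.13,"turn":0},{"grip":0.1,"tx":0,"ty":5.1,"tz":-0.13,"turn":0},{"grip":0.1,"tx":0.5,"ty":5.58,"tz":-0.13,"turn":0},{"grip":0.1,"tx":1,"ty":5.58,"tz":-0.13,"turn":0},{"grip":0.1,"tx":1.3,"ty":5.58,"tz":-0.13,"turn":0},{"grip":0.1,"tx":1.3,"ty":5.58,"tz":-0.13,"turn":0},{"grip":0.1,"tx":1.3,"ty":5.58,"tz":-0.13,"turn":0}]'
python3 - <<'E'
from h import *
c=cam("wrist","w11")
print("tray pred(true+5)",proj(c,(438,317,9)))
go((438,310,33))
E
```

```text
clock: 24.65
eef_pos: [437.5, 309.5, 101.6]
eef_rot: [-2.587, 1.567, -2.587]
wrist_force: [-0.9, 0.4, -0.3]
finger_gap: 13.6
tray pred(true+5) [283.48545129 207.76156638]
tcp [438.1 309.7 102.7] t 24.7 jaw ang deg -0.0 x tool [-0.001 -0.001 -1.   ] -> tx,ty,tz [ 1.743  0.009 -0.   ] q6 0.55
```

View pics/w11.png

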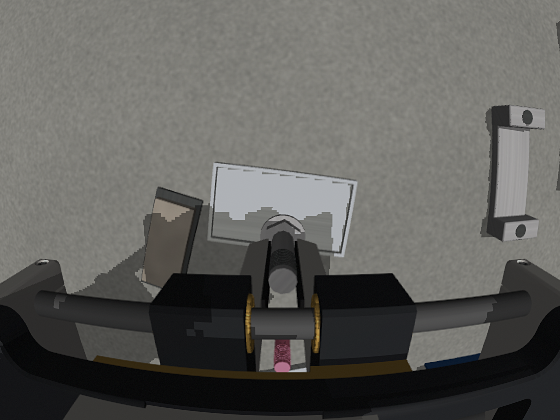

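The bolt is upright in the jaws, tip at (283,280). The tray's corners are (215,163), (356,182), (345,256) and (209,240).

```bash
python3 - <<'E'
from h import *
c=cam("wrist")
C=np.array([onz(c,u,v,9) for u,v in ((215,163),(356,182),(345,256),(209,240))]);print(C.round(0).tolist(),C.mean(0).round(1))
print("bolt tip",onz(c,283,281,144).round(1))
go((438,310,33))
E
```

```text
[[380.0, 356.0, 9.0], [501.0, 340.0, 9.0], [495.0, 272.0, 9.0], [371.0, 287.0, 9.0]] [437.  313.9   9. ]
bolt tip [438.2 312.8 144. ]
tcp [438.4 309.8 103.4] t 24.75 jaw ang deg -0.0 x tool [ 0.  0. -1.] -> tx,ty,tz [ 1.76   0.004 -0.01 ] q6 0.55
```

```bash
python3 -m jog '[{"grip":0.1,"tx":0.4,"ty":0.02,"tz":-0.03,"turn":0},{"grip":0.1,"tx":0.9,"ty":0.02,"tz":-0.03,"turn":0},{"grip":0.1,"tx":1.3,"ty":0.02,"tz":-0.03,"turn":0},{"grip":0.1,"tx":1.6,"ty":0.02,"tz":-0.03,"turn":0},{"grip":0.1,"tx":1.73,"ty":0.02,"tz":-0.03,"turn":0},{"grip":0.1,"tx":1.75,"ty":0.02,"tz":-0.03,"turn":0},{"grip":0.1,"tx":1.75,"ty":0.02,"tz":-0.03,"turn":0},{"grip":0.1,"tx":1.75,"ty":0.02,"tz":-0.03,"turn":0}]'
python3 -m jog '[{"grip":0.1,"tx":0.02,"ty":0,"tz":0,"turn":0},{"grip":0.1,"tx":0.02,"ty":0,"tz":0,"turn":0},{"grip":0.1,"tx":0.02,"ty":0,"tz":0,"turn":0}]'
```

```text
clock: 25.42
eef_pos: [437.5, 311.0, 34.2]
eef_rot: [0.562, 1.569, 0.561]
wrist_force: [-0.0, 0.0, -1.7]
finger_gap: 14.0
clock: 25.67
eef_pos: [437.2, 310.8, 32.8]
eef_rot: [0.531, 1.57, 0.53]
wrist_force: [0.4, 0.6, -1.5]
finger_gap: 14.0
```

```bash
python3 -m jog '[{"grip":0.1,"tx":0.02,"ty":0,"tz":0,"turn":0},{"grip":0.1,"tx":0.04,"ty":0,"tz":0,"turn":0},{"grip":0.1,"tx":0.04,"ty":0,"tz":0,"turn":0}]'
```

```text
clock: 25.92
eef_pos: [437.2, 310.9, 31.5]
eef_rot: [0.59, 1.57, 0.59]
wrist_force: [-2.9, -1.4, 7.2]
finger_gap: 13.5
```

```bash
python3 -m jog '[{"grip":0.5,"tx":0,"ty":0,"tz":0,"turn":0},{"grip":0.5,"tx":0,"ty":0,"tz":0,"turn":0},{"grip":0.5,"tx":0,"ty":0,"tz":0,"turn":0},{"grip":0.5,"tx":0,"ty":0,"tz":0,"turn":0},{"grip":0.5,"tx":0,"ty":0,"tz":0,"turn":0},{"grip":0.5,"tx":-0.4,"ty":0,"tz":0,"turn":0},{"grip":0.5,"tx":-1.1,"ty":0,"tz":0,"turn":0},{"grip":0.5,"tx":-2,"ty":0,"tz":0,"turn":0},{"grip":0.5,"tx":-3,"ty":0,"tz":0,"turn":0},{"grip":0.5,"tx":-3.7,"ty":0,"tz":0,"turn":0},{"grip":0.5,"tx":-3.7,"ty":0,"tz":0,"turn":0},{"grip":0.5,"tx":-3.7,"ty":0,"tz":0,"turn":0}]'
python3 - <<'E'
from h import *
c=cam("wrist","w12")
print("bolt pred",proj(c,(437.2,311,73)),proj(c,(437.2,316,73)),"base",proj(c,(437.2,316,6)))
cv2.imwrite("pics/w12c.png",cv2.resize(c["image"][130:270,180:390],None,fx=3,fy=3)[:,:,::-1])
go((461,-125,180))
E
```

```text
clock: 26.92
eef_pos: [437.4, 311.0, 180.0]
eef_rot: [0.55, 1.568, 0.55]
wrist_force: [-1.0, -0.2, -0.3]
finger_gap: 47.1
bolt pred [282.01976944 212.62388445] [282.01918518 207.26374783] base [281.9386123  193.88302006]
tcp [436.9 310.6 178.5] t 26.9667 jaw ang deg -0.0 x tool [-0. -0. -1.] -> tx,ty,tz [ -0.038 -10.891   0.607] q6 0.55
```

View pics/w12c.png

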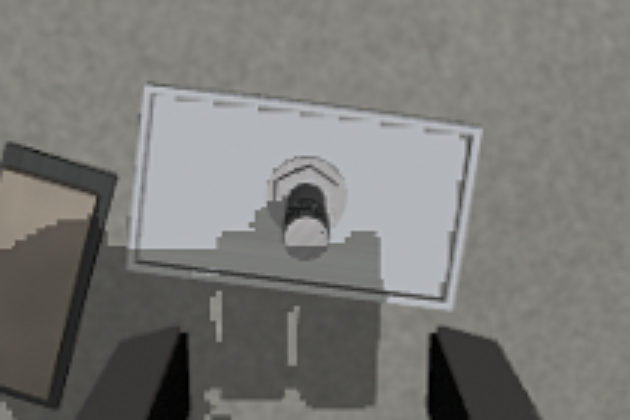

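The bolt stands upright, centred in the tray (flange (307,195) against tray centre (305,197) in the crop). That makes 15 pictures, so the last is kept for the end. Next, the cup.

```bash
python3 -m jog '[{"grip":0.85,"tx":0,"ty":-10.9,"tz":0.6,"turn":0},{"grip":0.85,"tx":0,"ty":-10.9,"tz":0.6,"turn":0},{"grip":0.85,"tx":0,"ty":-10.9,"tz":0.6,"turn":0},{"grip":0.85,"tx":0,"ty":-10.9,"tz":0.6,"turn":0},{"grip":0.85,"tx":0,"ty":-10.9,"tz":0.6,"turn":0},{"grip":0.85,"tx":0,"ty":-10.9,"tz":0.6,"turn":0},{"grip":0.85,"tx":0,"ty":-10.9,"tz":0.6,"turn":0},{"grip":0.85,"tx":0,"ty":-10.9,"tz":0.6,"turn":0},{"grip":0.85,"tx":0,"ty":-10.9,"tz":0.6,"turn":0},{"grip":0.85,"tx":0,"ty":-10.9,"tz":0.6,"turn":0},{"grip":0.85,"tx":0,"ty":-10.9,"tz":0.6,"turn":0},{"grip":0.85,"tx":0,"ty":-10.9,"tz":0.6,"turn":0}]' 15
python3 -m jog '[{"grip":0.85,"tx":0,"ty":0,"tz":0,"turn":0},{"grip":0.85,"tx":0,"ty":0,"tz":0,"turn":0},{"grip":0.85,"tx":0,"ty":0,"tz":0,"turn":0},{"grip":0.85,"tx":0,"ty":0,"tz":0,"turn":0}]'
python3 - <<'E'
from h import *
c=cam("wrist"); im=c["image"].astype(int); m=np.zeros(im.shape[:2],np.uint8); m[165:242,235:330]=(im.max(2)<50)[165:242,235:330]
k=max(cv2.findContours(m,0,1)[0],key=cv2.contourArea); b=cv2.boundingRect(k); u=b[0]+b[2]/2; v=b[1]+b[3]-b[2]/2
print(b,onz(c,u,v,46).round(1),"width mm",(onz(c,b[0]+b[2],v,46)-onz(c,b[0],v,46))[0].round(1))
go((461,-125,15))
E
```

```text
clock: 27.97
eef_pos: [460.1, -128.5, 177.1]
eef_rot: [2.955, 1.568, 2.95]
wrist_force: [-0.3, 0.4, -0.4]
finger_gap: 80.0
clock: 28.3
eef_pos: [460.9, -124.2, 178.6]
eef_rot: [2.696, 1.57, 2.698]
wrist_force: [0.0, -0.8, -0.5]
finger_gap: 80.0
(259, 180, 48, 52) [ 461.2 -126.    46. ] width mm 47.5
tcp [ 460.9 -124.4  178.7] t 28.35 jaw ang deg 0.1 x tool [-0.  0. -1.] -> tx,ty,tz [ 4.093e+00 -1.600e-02  2.000e-03] q6 -0.34
```

```bash
python3 -m jog '[{"grip":0.85,"tx":0.8,"ty":-0.12,"tz":0,"turn":0},{"grip":0.85,"tx":1.6,"ty":-0.12,"tz":0,"turn":0},{"grip":0.85,"tx":2.4,"ty":-0.12,"tz":0,"turn":0},{"grip":0.85,"tx":3.1,"ty":-0.12,"tz":0,"turn":0},{"grip":0.85,"tx":3.7,"ty":-0.12,"tz":0,"turn":0},{"grip":0.85,"tx":4.05,"ty":-0.12,"tz":0,"turn":0},{"grip":0.85,"tx":4.05,"ty":-0.12,"tz":0,"turn":0},{"grip":0.42,"tx":4.05,"ty":-0.12,"tz":0,"turn":0},{"grip":0.42,"tx":4.05,"ty":-0.12,"tz":0,"turn":0},{"grip":0.42,"tx":4.05,"ty":-0.12,"tz":0,"turn":0},{"grip":0.42,"tx":4.05,"ty":-0.12,"tz":0,"turn":0},{"grip":0.42,"tx":4.05,"ty":-0.12,"tz":0,"turn":0}]' 15
python3 -m jog '[{"grip":0.42,"tx":0,"ty":0,"tz":0,"turn":0},{"grip":0.42,"tx":0,"ty":0,"tz":0,"turn":0},{"grip":0.42,"tx":0,"ty":0,"tz":0,"turn":0},{"grip":0.42,"tx":0,"ty":0,"tz":0,"turn":0},{"grip":0.42,"tx":-0.4,"ty":0,"tz":0,"turn":0},{"grip":0.42,"tx":-1,"ty":0,"tz":0,"turn":0},{"grip":0.42,"tx":-1.7,"ty":0,"tz":0,"turn":0},{"grip":0.42,"tx":-1.7,"ty":0,"tz":0,"turn":0},{"grip":0.42,"tx":-1.7,"ty":0,"tz":0,"turn":0}]'
python3 - <<'E'
from h import *
go((445,91,80))
E
```

```text
clock: 29.35
eef_pos: [461.2, -130.2, 17.6]
eef_rot: [-0.368, 1.57, -0.368]
wrist_force: [-0.0, -0.3, -0.3]
finger_gap: 49.8
clock: 30.1
eef_pos: [461.4, -130.3, 85.8]
eef_rot: [-0.348, 1.568, -0.348]
wrist_force: [-1.7, 0.4, -1.2]
finger_gap: 46.4
tcp [ 461.4 -130.3   85.8] t 30.1 jaw ang deg -0.0 x tool [ 0.002 -0.001 -1.   ] -> tx,ty,tz [ 0.14   5.532 -0.413] q6 -0.35
```

```bash
python3 -m jog '[{"grip":0.42,"tx":0,"ty":0.7,"tz":0,"turn":0},{"grip":0.42,"tx":0,"ty":1.5,"tz":-0.1,"turn":0},{"grip":0.42,"tx":0,"ty":2.3,"tz":-0.2,"turn":0},{"grip":0.42,"tx":0,"ty":3.1,"tz":-0.3,"turn":0},{"grip":0.42,"tx":0,"ty":3.9,"tz":-0.41,"turn":0},{"grip":0.42,"tx":0,"ty":4.7,"tz":-0.41,"turn":0},{"grip":0.42,"tx":0,"ty":5.2,"tz":-0.41,"turn":0},{"grip":0.42,"tx":0,"ty":5.5,"tz":-0.41,"turn":0},{"grip":0.42,"tx":0,"ty":5.5,"tz":-0.41,"turn":0},{"grip":0.42,"tx":0,"ty":5.5,"tz":-0.41,"turn":0},{"grip":0.42,"tx":0,"ty":5.5,"tz":-0.41,"turn":0}]' 15
python3 - <<'E'
from h import *
c=cam("wrist","w13"); im=c["image"].astype(int); s,M=tool()
b=[0]*4
m=np.zeros(im.shape[:2],np.uint8); m[150:312,240:325]=(im.max(2)<40)[150:312,240:325]
for v in range(200,312,10):
    r=np.flatnonzero(im[v,200:370].max(1)<45)+200; print(v,r.min() if len(r) else None,r.max() if len(r) else None,len(r),end=" | ")
print(); zt=s["eef_pos"][2]+46-17.6
g=(im.min(2)>120).astype(np.uint8); g[:,:170]=0; g[:,400:]=0; g[:100]=0; g[260:]=0
k=max(cv2.findContours(g,0,1)[0],key=cv2.contourArea); print("tray bbox",cv2.boundingRect(k),cv2.approxPolyDP(k,6,True)[:,0].tolist())
print("expected rim centre px for tcp, tcp+5:",proj(c,s["eef_pos"]*[1,1,0]+[0,0,zt]),proj(c,s["eef_pos"]*[1,1,0]+[0,5,zt]),"tray expected",proj(c,(445,95.5,9)))
go((445,91,18))
E
```

```text
clock: 31.02
eef_pos: [444.2, 89.3, 84.2]
eef_rot: [-2.908, 1.57, -2.909]
wrist_force: [-0.2, 0.2, -1.4]
finger_gap: 46.9
200 None None 0 | 210 268 297 30 | 220 253 311 59 | 230 247 317 71 | 240 243 321 79 | 250 237 328 92 | 260 233 332 100 | 270 229 336 108 | 280 225 339 115 | 290 221 343 108 | 300 218 346 87 | 310 200 342 139 | 
tray bbox (170, 100, 230, 160) [[170, 100], [170, 215], [226, 205], [237, 238], [233, 209], [243, 237], [261, 211], [290, 206], [316, 223], [323, 240], [336, 240], [331, 211], [338, 239], [355, 259], [399, 259], [399, 240], [372, 239], [379, 216], [399, 205], [399, 100], [274, 100], [280, 103], [267, 107], [278, 111], [248, 110], [248, 100]]
expected rim centre px for tcp, tcp+5: [282.88664752 275.9262629 ] [282.89075387 267.00757645] tray expected [283.65332683 214.33607033]
tcp [444.3  89.1  84.3] t 31.0667 jaw ang deg -0.1 x tool [-0.001 -0.    -1.   ] -> tx,ty,tz [1.659 0.047 0.018] q6 0.12
```

```bash
python3 -m jog '[{"grip":0.42,"tx":0.4,"ty":0.06,"tz":0.02,"turn":0},{"grip":0.42,"tx":0.8,"ty":0.06,"tz":0.02,"turn":0},{"grip":0.42,"tx":1.2,"ty":0.06,"tz":0.02,"turn":0},{"grip":0.42,"tx":1.5,"ty":0.06,"tz":0.02,"turn":0},{"grip":0.42,"tx":1.64,"ty":0.06,"tz":0.02,"turn":0},{"grip":0.42,"tx":1.66,"ty":0.06,"tz":0.02,"turn":0},{"grip":0.42,"tx":1.66,"ty":0.06,"tz":0.02,"turn":0},{"grip":0.42,"tx":1.66,"ty":0.06,"tz":0.02,"turn":0}]' 15
python3 -m jog '[{"grip":0.42,"tx":0.02,"ty":0,"tz":0,"turn":0},{"grip":0.42,"tx":0.02,"ty":0,"tz":0,"turn":0},{"grip":0.42,"tx":0.02,"ty":0,"tz":0,"turn":0}]'
```

```text
clock: 31.73
eef_pos: [445.8, 92.1, 19.1]
eef_rot: [0.116, 1.57, 0.115]
wrist_force: [-0.4, 0.5, -1.0]
finger_gap: 46.5
clock: 31.98
eef_pos: [445.5, 92.4, 18.0]
eef_rot: [0.044, 1.57, 0.044]
wrist_force: [-0.7, -0.3, -1.3]
finger_gap: 46.7
```

```bash
python3 -m jog '[{"grip":0.42,"tx":0.02,"ty":-0.02,"tz":0,"turn":0},{"grip":0.42,"tx":0.04,"ty":-0.02,"tz":0,"turn":0},{"grip":0.42,"tx":0.04,"ty":-0.02,"tz":0,"turn":0}]'
```

```text
clock: 32.23
eef_pos: [445.5, 91.5, 16.4]
eef_rot: [-0.072, 1.571, -0.073]
wrist_force: [-2.6, -1.2, 5.6]
finger_gap: 46.5
```

Contact at 5.6 N, at the expected height. I'll release, rise and check everything.

```bash
python3 -m jog '[{"grip":0.8,"tx":0,"ty":0,"tz":0,"turn":0},{"grip":0.8,"tx":0,"ty":0,"tz":0,"turn":0},{"grip":0.8,"tx":0,"ty":0,"tz":0,"turn":0},{"grip":0.8,"tx":0,"ty":0,"tz":0,"turn":0},{"grip":0.8,"tx":0,"ty":0,"tz":0,"turn":0},{"grip":0.8,"tx":-0.5,"ty":0,"tz":0,"turn":0},{"grip":0.8,"tx":-1.2,"ty":0,"tz":0,"turn":0},{"grip":0.8,"tx":-2.2,"ty":0,"tz":0,"turn":0},{"grip":0.8,"tx":-3.2,"ty":0,"tz":0,"turn":0},{"grip":0.8,"tx":-4,"ty":0,"tz":0,"turn":0},{"grip":0.8,"tx":-4,"ty":0,"tz":0,"turn":0},{"grip":0.8,"tx":-4,"ty":0,"tz":0,"turn":0}]'
python3 - <<'E'
from h import *
s=cam("scene"); w=cam("wrist"); 
a=cv2.resize(s["image"][130:340,165:480],None,fx=2,fy=2,interpolation=cv2.INTER_CUBIC)   # 630x420
b=cv2.resize(w["image"][100:270,170:540],(630,290)) ; 
b=b[:180] if 0 else cv2.resize(w["image"][130:270,180:550],(476,180))
cv2.imwrite("pics/final.png",np.vstack([a,np.pad(b,((0,0),(0,154),(0,0)))])[:,:,::-1])
print("wrist: canister lid at seat px",proj(w,(662,-37,128)))
t=cam("top"); g=t["image"].astype(int)
m=np.zeros(g.shape[:2],np.uint8); m[140:195,290:345]=(g.min(2)>110)[140:195,290:345]; k=cv2.boundingRect(max(cv2.findContours(m,0,1)[0],key=cv2.contourArea)); print("can lid top",k,onz(t,k[0]+k[2]/2,k[1]+k[2]/2,128).round(1))
m[:]=0; m[140:185,345:390]=(g.min(2)>110)[140:185,345:390]; k=cv2.boundingRect(max(cv2.findContours(m,0,1)[0],key=cv2.contourArea)); print("shelf can",k,onz(t,k[0]+k[2]/2,k[1]+k[2]/2,125).round(1))
print(manip.read_state()["eef_pos"])
E
```

```text
clock: 33.23
eef_pos: [445.9, 91.6, 177.2]
eef_rot: [0.122, 1.568, 0.122]
wrist_force: [0.3, -0.8, -0.3]
finger_gap: 75.3
wrist: canister lid at seat px [491.60851405 346.49370886]
can lid top (304, 149, 24, 24) [660.4 -41.  128. ]
shelf can (353, 148, 25, 24) [ 661.5 -151.1  125. ]
[444.72018329  91.46264699 174.63541986]
```

View pics/final.png

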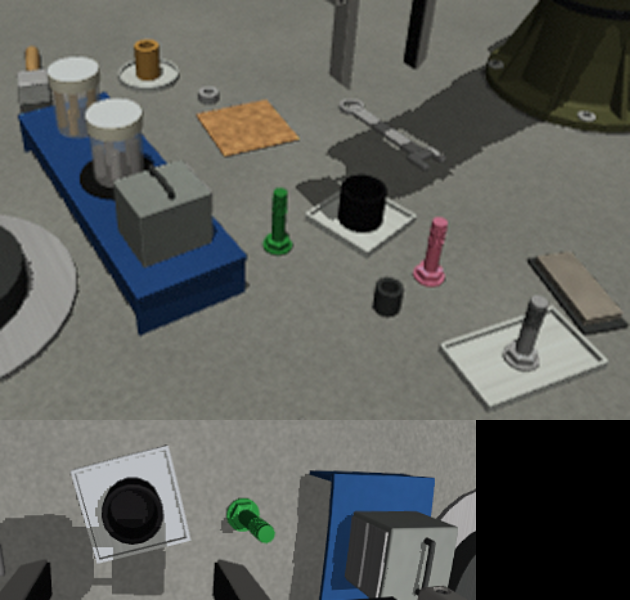

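The final picture shows everything upright in its place: sleeve in the dish, cup in the square tray, bolt in the oblong tray, canister on the disc, mat empty and look-alikes untouched. Handing in.

```bash
python3 -c "
from cell import manip
print(manip.sign_off())"
```

```text
the job is handed in; nothing more can be done
None
```

The job is done and handed in at about 33 s of robot time. The canister went back on the black disc first. Then the cup was parked on the mat, the sleeve went to the round dish, the bolt (on its head) to the oblong tray, and the cup to the square tray.

**Last checks**
- **Canister:** the top camera puts it at (660,-41) against the disc at about (662,-42). The shelf canister measured (661.5,-151) at the end and (663,-150) at the start, so it was not shoved.
- **Sleeve:** the wrist camera shows it concentric with the dish to about 1 mm.
- **Bolt:** it stands centred in its tray to within about 2 mm.
- **Cup:** it is upright and near the middle of its tray by eye. I did not measure its centring.
- **Forces:** each part touched down with no more than about 11 N at the wrist in the readings.
- **Look-alikes:** the green and pink bolts were not touched.

**What failed or disagreed**
- The wrist camera read about 4–5 mm too far to +y compared with the top and scene cameras. I corrected for this when placing the sleeve, the bolt and the cup in its tray. I did not correct for it on the canister or when parking the cup.
- One move was refused because a row left out a key. The arm did not move and nothing was affected.
- Automatic tray detection failed on the last cup placing, so I used the earlier tray position.

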